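# Shut the airbrush valve in the bench air box

## Robot

A 6-joint arm with a two-finger parallel gripper is mounted at the origin on the work surface. World frame = base frame: x ahead of the robot, y to its left, z up, the work surface at z = 0. Lengths are in m, angles in rad, forces in N, time in s.
With the tool pointing down it reaches from about 0.275 to 0.75 m from the base axis. Payload 10.2 kg.
Tool frame: the origin (TCP) lies on the centre line of the jaws, within the pads' length; the fingertips stand 14 mm ahead of it and the grasp point (between the pads) lies 5 mm behind it (bot.tips_ahead is the x of the fingertips in the tool frame, in m); x points along the fingers, y is the direction in which the jaws open and shut, and the axes are right-handed (so a half turn about x gives the same grasp; the last joint's range is limited). The gripper opens to 88 mm and grips with 3 to 60 N. Pads are 18 mm wide; open, the fingers measure 123 mm over their backs; the gripper's body (75 mm by 187 mm) begins 45 mm behind the grasp point.
Start: joints at [-1.387, 0.313, 1.498, -0, 1.331, -0.223], TCP at [0.208, -0.482, 0.253] pointing down, gripper open.
Joint ranges: [-2.94, 2.94], [-0.97, 2.17], [0.19, 2.56], [-1.23, 4.37], [0.02, 3.11], [-2.88, 2.88]. Speed limits (rad/s): [2.39, 2.39, 3.01, 3.14, 3.14, 3.14].

## Interface

Orientations are given as [roll, pitch, yaw] about the fixed x, y, z axes, in that order (R = Rz(yaw) Ry(pitch) Rx(roll)).
In Python, from station import bot gives the robot as it stands.
- The arm moves only by the tool apply_moves, never from a script. Its arguments are lists of equal length, an entry for each row: "offset": the shift along the tool's x, y, z in mm, a list of three; "turn": the turn about the tool's x in degrees. In form: {"offset": [[x, y, z], ...], "turn": [turn, ...]}. A call has 1 to 20 rows; each row is the pose to reach, as a shift and turn from the pose commanded when the call began, along the tool's axes at that moment; what a row does not reach only later rows make up. A row lasts 1/8 s, in which the tool goes at most 62.5 mm and 10.7 degrees, less where a joint would pass 70% of its speed; a pose out of reach is approached as far as the arm can. A call with a gripper value outside its range is refused whole. "hand" is the opening, from 0 (shut) to 1 (fully open), set as the call begins (left out, the last holds). The fingers move at their own pace and stop on an object; "grip_force" is the grip in N (left out, the last holds). Time passes only in rows, so rows that repeat a pose let the fingers close. It gives the time, the measured TCP pose, the force and the opening at its end, in the units of the state.
- bot.read_state(): the state, without advancing time (a new reading comes with each control period).
- bot.camera(name): name is "scene" or "top" or "wrist"; returns a dict with "img" (400x640x3 uint8, red, green, blue), "K" (3x3 intrinsics, pixels), "eye" and "attitude" of the camera in the world. Camera axes: x right, y up, looking along -z (the intrinsics and any distortion apply to the point x, -y, -z); pixel columns grow to the right and rows downward; lengths in m; the calibration is good to about 2 mm. A picture is of the moment at which its call begins. There is no depth.
- bot.hand_in(): hands the job in, once; it reports no verdict.
The state is a dict: "time": time; "joint_pos": joint angles; "qvel": joint speeds; "effort": joint torques, N m; "tool_pos": TCP position; "orientation": TCP orientation; "force": force on the tool from outside, world axes, zero at the start; "ft_torque": the same for the moment, N m; "grip_width": opening from 0.0 (shut) to 1.0 (fully open).
Only numpy, scipy, OpenCV 4.12 (cv2) and the standard library are available. Lean on these libraries where they do the work, as an engineer would, in place of code of your own. Each camera call takes 0.05 s, during which the arm holds its last target.

## Task

Shut off the air to the airbrush at the fly-tying bench. Push the aluminium cover of the grey air box with a fingertip, without lifting it off its runners, along over the blue deck until it meets its end stop; then push the red valve handle round, clockwise, until it is fully shut. Leave the cover open, the blue valve handle as it stands, and the jar, thread spool and hair stacker around the box undisturbed.

Things in the scene. Friction and masses are not known exactly. Their poses are not given: they have to be found in the camera images.
- air_box: Grey steel box fixed to the bench, 252 (x) by 372 (y) by 83 mm high. Origin: centre of its underside, on the bench; x along its short sides, y along the long, z up. Its -y half is an open valve bay (inside x -112 to 112, y -180 to -1 mm), its +y half a blue deck at z 72 mm. Runners at z 74 mm with guide cheeks 9 mm higher run along both long sides; end walls (inner faces y = -180 and 180 mm, top z 83) stop the cover.
- cover: Loose aluminium sheet, 235 (x) by 178 (y) by 5 mm, 0.35 kg, lying on the runners between the cheeks; it slides along the box's y and could be lifted off. Origin: centre of its underside, 74 mm above the bench; axes as the box's. It starts over the bay (centre at y -91 to -73 mm in the box frame); against its end stop over the deck the centre is at y = 91 mm.
- rib (a point): Middle of the black finger rib on the cover: 120 mm long along the box's x, 6 mm thick along y, standing 18 mm above the sheet's upper face (which is 79 mm above the bench); this point is 9 mm above that face and 30 mm to the -y side of the cover's centre, with 59 mm of flat sheet from it to the -y edge. Push its -y side towards the box's +y; sliding takes 1 to 5 N.
- red_pivot (a point): Axis of the red-handled ball valve, 61 mm above the bench (half the handle's height); axes as the box's. Two valves stand in the bay, at y = -97 mm and x = -38 and 57 mm in the box frame; which of these is the red one varies. Below each handle are a brass valve body and a copper pipe along y, tops at 37 to 52 mm above the bench. Handles' tops lie 6 mm below the closed cover's underside.
- red_tip (a point): Outer end of the red lever handle: a plastic bar 12 mm wide and 14 mm high (54 to 68 mm above the work surface), reaching 57 mm from the axis, with a round hub of 11 mm radius. This point is at half height at the end of the bar.
- red_valve (a joint): Angle of the red handle, rad: 0 = open, the bar points along the box's -y (along its pipe); 1.571 = shut at a hard stop, the bar points along the box's -x. It turns clockwise seen from above and stays where it is left; friction 0.15 N m (about 4 N at 40 mm from the axis). Starts at 0 to 0.2.
- blue_pivot (a point): The same point of the blue-handled valve, the other of the two places.
- blue_tip (a point): The same point of the blue handle, which has the same shape as the red one.
- blue_valve (a joint): Angle of the blue handle, as for the red one; starts at 0 to 0.35 and must be left there.
- jar_mid (a point): Centre of a loose amber glass jar with black cap, 42 mm diameter, 50 mm high, standing on the bench by the box.
- spool_mid (a point): Centre of a loose spool of green thread, 30 mm diameter, 32 mm high, standing on the bench by the box.
- stacker_mid (a point): Centre of a loose brass hair stacker, 36 mm diameter, 72 mm high, standing on the bench by the box.

How it is judged:
By the outcome, as a careful person would: the job done as asked, in the order asked, and still so for the second after the job is handed in, with the robot touching nothing.
It also fails if it takes over 51 s, if anything falls off the work surface, if the arm or the gripper's body presses on something with over 40 N, if the wrist force passes 120 N, or if a joint passes its speed limit or range.

## Working session

There is one attempt and no reset: what is moved stays moved. The work goes in short steps, Python scripts to look and compute and a tool call to move; the robot and the scene stay as the last step left them, time stands still between calls to the robot, and variables do not carry over. Pictures are saved under pics/ and viewed, and the job is handed in when it is done.

Besides the shell and the picture viewer there is one more tool, called after "Call:" as a command line: name --pt "numbers of a row" for each row, then --argument value for the rest. apply_moves: Moves the arm, as the interface text tells. Its arguments: {"type":"object","properties":{"offset":{"type":"array","items":{"type":"array","items":{"type":"number"}}},"turn":{"type":"array","items":{"type":"number"}},"hand":{"type":"number"},"grip_force":{"type":"number"}},"required":["offset","turn"]}

```bash
mkdir -p pics; ls; python3 - <<'E'
from station import bot
import cv2, numpy as np
s=bot.read_state(); print(s, bot.tips_ahead)
for n in ["scene","top","wrist"]:
    c=bot.camera(n); cv2.imwrite(f"pics/{n}0.png",c["img"][:,:,::-1]); print(n,c["K"],c["eye"],c["attitude"],[k for k in c])
E
```

```text
pics
{'time': 0.0, 'joint_pos': array([-1.38736788e+00,  3.13442152e-01,  1.49841904e+00,  7.58523189e-06,
        1.33096987e+00, -2.23378847e-01]), 'qvel': array([-1.47613408e-05,  1.39238145e-03,  5.37829400e-04,  1.02634130e-03,
       -5.06306784e-05, -7.62064386e-04]), 'effort': array([-8.69155010e-04, -4.02207971e+01, -2.52273327e+01,  6.94848807e-02,
        3.52599425e-02, -1.17487707e-04]), 'tool_pos': array([ 0.20769171, -0.48193543,  0.25217186]), 'orientation': array([-1.80012297,  1.56955789,  1.74827516]), 'force': array([ 0.4052652 , -0.35065537,  0.02857573]), 'ft_torque': array([ 0.01024136, -0.02482455,  0.0198509 ]), 'grip_width': 0.9987284662279555} 0.014
scene [[450.80510116   0.         323.35676775]
 [  0.         450.80510116 197.71619405]
 [  0.           0.           1.        ]] [ 0.90386609 -0.34832467  0.78574776] [0.69522122 0.01390026 0.57839887] ['img', 'K', 'eye', 'attitude']
top [[471.36890533   0.         317.93675484]
 [  0.         471.36890533 199.00662633]
 [  0.           0.           1.        ]] [0.48198961 0.09967331 1.10048736] [ 0.07095808  0.02811839 -1.59866283] ['img', 'K', 'eye', 'attitude']
wrist [[314.16764685   0.         319.99347659]
 [  0.         314.16764685 202.45265964]
 [  0.           0.           1.        ]] [ 0.28446267 -0.44933031  0.38562989] [-0.32265857  0.00198627 -1.16328203] ['img', 'K', 'eye', 'attitude']
```

View pics/top0.png

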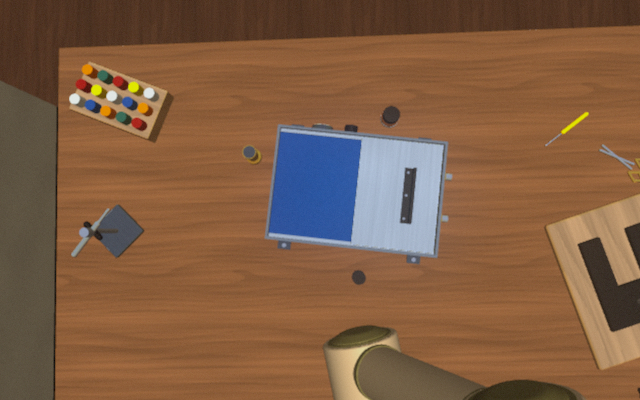

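View pics/scene0.png

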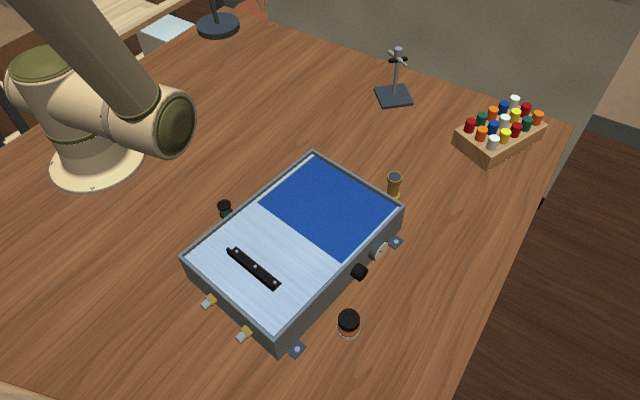

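View pics/wrist0.png

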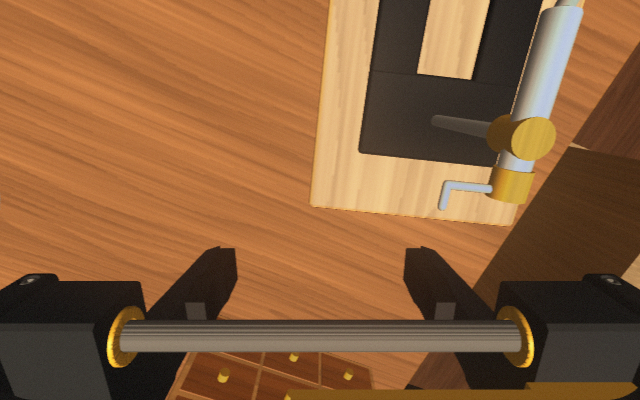

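The top view shows the box with its blue deck on the left (world +y), the cover on the right with its rib near (408,195), the jar at (391,115), the spool at (358,277) and the stacker at (251,154). Next I'll measure these.

```bash
cat > h.py <<'E'
import numpy as np, cv2
from scipy.spatial.transform import Rotation as R
def ray(c,uv,z):
    K=c["K"]; d=np.linalg.inv(K)@np.array([uv[0],uv[1],1.]); d=np.array([d[0],-d[1],-d[2]])
    w=R.from_euler('xyz',c["attitude"]).as_matrix()@d; e=np.array(c["eye"])
    return e+w*(z-e[2])/w[2]
def proj(c,p):
    q=R.from_euler('xyz',c["attitude"]).as_matrix().T@(np.array(p)-c["eye"]); q=np.array([q[0],-q[1],-q[2]])
    u=c["K"]@q; return u[:2]/u[2]
def blobs(m,a=20):
    n,l,st,ce=cv2.connectedComponentsWithStats(m.astype(np.uint8))
    return [(st[i],ce[i],l==i) for i in range(1,n) if st[i][4]>=a]
E
python3 - <<'E'
from station import bot
from h import *
c={n:bot.camera(n) for n in("top","scene")}
for n,cc in c.items():
    im=cc["img"].astype(int); r,g,b=im[...,0],im[...,1],im[...,2]
    m=(b>1.5*r)&(b>90)&(b>1.3*g)
    bl=max(blobs(m),key=lambda t:t[0][4]); 
    rc=cv2.minAreaRect(np.argwhere(bl[2])[:,::-1].astype(np.float32)); 
    cnt=cv2.findContours(bl[2].astype(np.uint8),cv2.RETR_EXTERNAL,cv2.CHAIN_APPROX_NONE)[0][0]
    q=cv2.approxPolyDP(cv2.convexHull(cnt),5,True)[:,0]
    print(n,"deck",[(tuple(map(int,p)),ray(cc,p,.072).round(4)[:2]) for p in q])
    m=(b>r+8)|((abs(r-b)<25)&(r>70)&(abs(r-g)<25)); m[:, :150]=0
    if n=="top":
        m[:, 500:]=0; m[:100]=0; m[300:]=0
        bl=max(blobs(m|((r<60))),key=lambda t:t[0][4])
        mm=cv2.morphologyEx(bl[2].astype(np.uint8),cv2.MORPH_OPEN,np.ones((15,15)))
        cnt=cv2.findContours(mm,cv2.RETR_EXTERNAL,cv2.CHAIN_APPROX_NONE)[0]
        cnt=max(cnt,key=cv2.contourArea)
        rc=cv2.minAreaRect(cnt); P=cv2.boxPoints(rc); W=np.array([ray(cc,p,.083)[:2] for p in P]); print("outer",P.round(1).tolist(),W.round(4).tolist(),np.linalg.norm(W-np.roll(W,1,0),axis=1),W.mean(0).round(4))
    dk=(im.max(2)<60)
    reg=np.zeros_like(dk)
    if n=="top": reg[150:240,380:440]=1
    else: reg[235:300,215:290]=1
    bl=max(blobs(dk&reg),key=lambda t:t[0][4])
    rc=cv2.minAreaRect(np.argwhere(bl[2])[:,::-1].astype(np.float32)); print("rib",rc,ray(cc,rc[0],.092).round(4), [ray(cc,p,.097)[:2].round(4) for p in cv2.boxPoints(rc)])
cc=c["top"];cv2.imwrite("pics/topz.png",cv2.resize(cc["img"][100:300,220:480,::-1],None,fx=3,fy=3,interpolation=cv2.INTER_CUBIC))
cc=c["scene"];cv2.imwrite("pics/scz.png",cv2.resize(cc["img"][130:370,160:430,::-1],None,fx=2.5,fy=2.5,interpolation=cv2.INTER_CUBIC))
E
```

```text
top deck [((280, 132), array([0.7072, 0.2065])), ((360, 140), array([0.6834, 0.0303])), ((349, 241), array([0.4625, 0.0617])), ((269, 232), array([0.4869, 0.2354]))]
outer [[264.1000061035156, 239.5], [277.1000061035156, 119.5999984741211], [449.79998779296875, 138.3000030517578], [436.79998779296875, 258.20001220703125]] [[0.471, 0.2449], [0.7326, 0.2111], [0.6784, -0.1632], [0.4211, -0.1234]] [0.37169874 0.26379188 0.37817484 0.26035821] [0.5758 0.0423]Traceback (most recent call last):
  File "<stdin>", line 24, in <module>
ValueError: max() iterable argument is empty
```

```bash
python3 - <<'E'
from station import bot
from h import *
c={n:bot.camera(n) for n in("top","scene")}
cc=c["top"];cv2.imwrite("pics/topz.png",cv2.resize(cc["img"][100:290,240:470,::-1],None,fx=3,fy=3,interpolation=cv2.INTER_CUBIC))
cc=c["scene"];cv2.imwrite("pics/scz.png",cv2.resize(cc["img"][140:370,170:420,::-1],None,fx=2.5,fy=2.5,interpolation=cv2.INTER_CUBIC))
for n,cc in c.items():
    im=cc["img"].astype(int)
    dk=(im.max(2)<75)
    reg=np.zeros_like(dk)
    if n=="top": reg[150:240,380:430]=1
    else: reg[235:300,215:290]=1
    bl=max(blobs(dk&reg),key=lambda t:t[0][4])
    rc=cv2.minAreaRect(np.argwhere(bl[2])[:,::-1].astype(np.float32)); print("rib",rc,ray(cc,rc[0],.092).round(4), [ray(cc,p,.097)[:2].round(4) for p in cv2.boxPoints(rc)])
E
```

```text
rib ((407.8663635253906, 195.33663940429688), (9.751364707946777, 53.831512451171875), 5.710593223571777) [ 0.5566 -0.0662  0.092 ] [array([ 0.5009, -0.0472]), array([ 0.6147, -0.0632]), array([ 0.6119, -0.0837]), array([ 0.4982, -0.0676])]
rib ((252.37295532226562, 267.2717590332031), (63.980892181396484, 11.302159309387207), 39.09385681152344) [ 0.5609 -0.0719  0.092 ] [array([ 0.499 , -0.0759]), array([ 0.4973, -0.0542]), array([ 0.6244, -0.072 ]), array([ 0.6243, -0.092 ])]
```

View pics/topz.png

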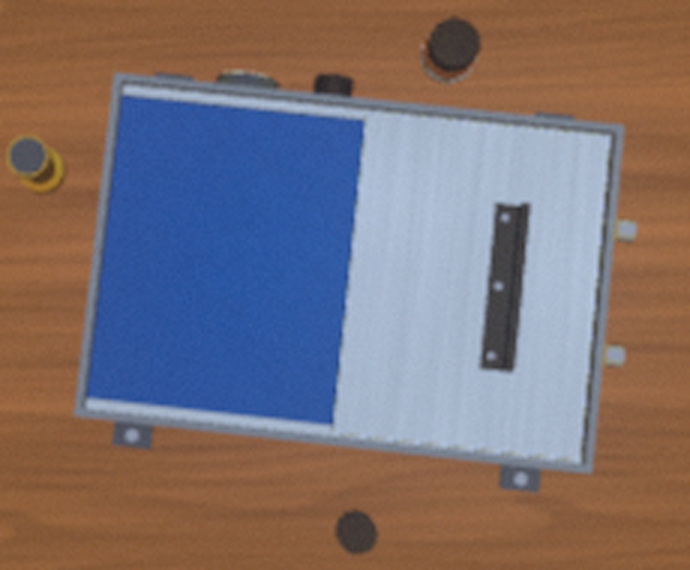

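View pics/scz.png

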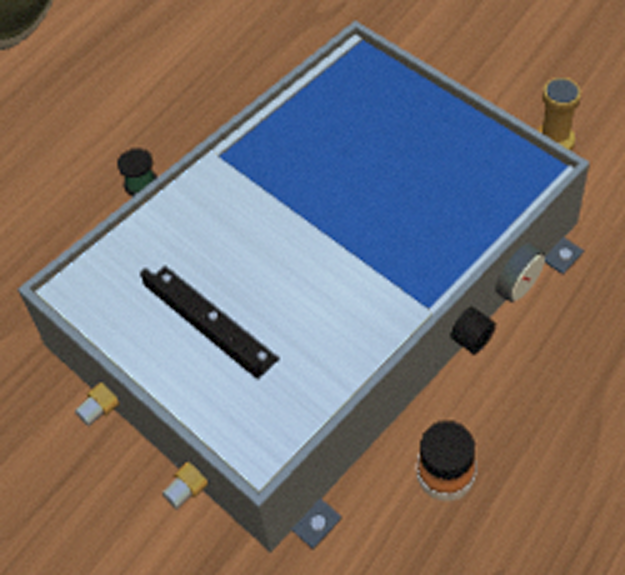

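```bash
cat > box.py <<'E'
import numpy as np
from h import *
from station import bot
E
python3 - <<'E'
from station import bot
from h import *
c={n:bot.camera(n) for n in("top","scene")}
# corners order: (+x,+y),( +x,-y),(-x,-y),(-x,+y)
B=np.array([[.126,.186],[.126,-.186],[-.126,-.186],[-.126,.186]])
P={"top":[(279,124.9),(447.7,142.3),(436.7,256.5),(265.5,238)],"scene":[(404.8,204.8),(274.8,338.4),(178.8,256.4),(312.8,149.6)]}
fit=[]
for n in P:
    W=np.array([ray(c[n],p,.083)[:2] for p in P[n]])
    cW=W.mean(0); H=B.T@(W-cW); a=np.arctan2(H[0,1]-H[1,0],H[0,0]+H[1,1])
    Rm=np.array([[np.cos(a),-np.sin(a)],[np.sin(a),np.cos(a)]])
    print(n,cW.round(4),a,((W-cW)@Rm-B).round(4).tolist()); fit.append((*cW,a))
f=np.mean(fit,0); a=f[2]; Rm=np.array([[np.cos(a),-np.sin(a)],[np.sin(a),np.cos(a)]])
print(f)
tob=lambda w:(np.array(w[:2])-f[:2])@Rm
np.save("fit.npy",f)
T=lambda x,y:(240+x/3,100+y/3)
print("cover edge",[tob(ray(c["top"],T(*p),.079)).round(4) for p in [(364,121),(334,425)]])
S=lambda x,y:(170+x/2.5,140+y/2.5)
print("cover edge sc",[tob(ray(c["scene"],S(*p),.079)).round(4) for p in [(219,155),(430,308)]])
print("rib top sc: ",[tob(ray(c["scene"],S(*p),.097)).round(4) for p in [(140,271),(262,378)]])
print("rib top top: ",[tob(ray(c["top"],T(*p),.097)).round(4) for p in [(530,205),(513,370)]])
for nm,p,z in [("jar",(453,44),.05),("spool",(356,531),.032),("st",(28,156),.072)]:
    w=ray(c["top"],T(*p),z); print(nm,w.round(4),tob(w).round(4))
for nm,p,z in [("jar",(447,450),.05),("spool",(135,162),.032),("st",(564,90),.072)]:
    w=ray(c["scene"],S(*p),z); print(nm,w.round(4),tob(w).round(4))
s=bot.read_state(); print(R.from_euler('xyz',s["orientation"]).as_matrix().round(3))
E
```

```text
top [0.5723 0.0418] -0.13758565269803896 [[-0.0018, -0.0019], [-0.002, 0.0011], [0.0025, 0.0021], [0.0013, -0.0014]]
scene [0.5749 0.0437] -0.1361862936256995 [[-0.0022, -0.0021], [-0.0045, 0.0048], [0.0027, 0.0003], [0.0041, -0.003]]
[ 0.5736319   0.04277176 -0.13688597]
cover edge [array([ 1.086e-01, -1.000e-04]), array([-0.1134, -0.0013])]
cover edge sc [array([-0.108 ,  0.0013]), array([0.1141, 0.0011])]
rib top sc:  [array([-0.0601, -0.1209]), array([ 0.0692, -0.1244])]
rib top top:  [array([ 0.057 , -0.1226]), array([-0.0609, -0.1218])]
jar [ 0.7431 -0.0429  0.05  ] [ 0.1795 -0.0617]
spool [0.3808 0.0412 0.032 ] [-0.1908 -0.0279]
st [0.6647 0.2755 0.072 ] [0.0584 0.2429]
jar [ 0.7477 -0.0472  0.05  ] [ 0.1847 -0.0654]
spool [0.3813 0.0407 0.032 ] [-0.1902 -0.0283]
st [0.6675 0.2786 0.072 ] [0.0608 0.2465]
[[-0.     0.396 -0.918]
 [ 0.    -0.918 -0.396]
 [-1.    -0.    -0.   ]]
```

```bash
cat >> h.py <<'E'
f=np.load("fit.npy"); _a=f[2]; Rb=np.array([[np.cos(_a),-np.sin(_a),0],[np.sin(_a),np.cos(_a),0],[0,0,1]])
def b2w(p): return Rb@np.array(p)+np.array([f[0],f[1],0])
def w2b(p): return Rb.T@(np.array(p)-np.array([f[0],f[1],0]))
def where():
    from station import bot
    s=bot.read_state(); M=R.from_euler('xyz',s["orientation"]).as_matrix()
    return s,M
def off(pb,pose=None):
    s,M=where(); return (1000*M.T@(b2w(pb)-(s["tool_pos"] if pose is None else pose))).round(1)
def info():
    s,M=where(); print("t",round(s["time"],2),"tcp box mm",(1000*w2b(s["tool_pos"])).round(1),"force box",(Rb.T@s["force"]).round(1),"tq",s["ft_torque"].round(2),"grip",round(s["grip_width"],3))
    yb=Rb.T@M[:,1]; print("tool y in box",yb.round(3),"turn needed deg",np.degrees(np.arctan2(yb[0],-yb[1])).round(2), "x",(Rb.T@M[:,0]).round(3))
E
python3 -c "
from h import *
info(); print(off([0,-.150,.144]))"
```

```text
t 0.45 tcp box mm [-290.9 -570.   252.7] force box [ 0.4 -0.8 -1. ] tq [ 0.02 -0.02  0.01] grip 0.999
tool y in box [ 0.517 -0.856 -0.   ] turn needed deg 31.15 x [-0.  0. -1.]
[ 108.7 -208.9 -466.2]
```

Call:
apply_moves --pt "0 -10 -23" --pt "0 -30 -67" --pt "0 -54 -120" --pt "0 -78 -174" --pt "0 -102 -228" --pt "0 -126 -282" --pt "0 -150 -336" --pt "0 -174 -390" --pt "20 -194 -434" --pt "40 -206 -460" --pt "60 -209 -466" --pt "85 -209 -466" --pt "104 -209 -466" --pt "108.7 -209 -466" --pt "108.7 -209 -466" --turn '[3, 8, 13, 18, 23, 27, 30, 31.15, 31.15, 31.15, 31.15, 31.15, 31.15, 31.15, 31.15]' --hand 0 --grip_force 20

```text
time: 2.33
tool_pos: [0.5532, -0.1059, 0.1444]
orientation: [2.976, 1.57, -0.303]
force: [0.1, -0.3, 0.6]
grip_width: 0.007
```

```bash
python3 - <<'E'
from h import *
from station import bot
info()
for n in ["scene","top","wrist"]:
    c=bot.camera(n); im=c["img"][:,:,::-1]
    if n=="scene": im=cv2.resize(im[100:370,130:450],None,fx=2.2,fy=2.2)
    cv2.imwrite(f"pics/{n}1.png",im)
E
```

```text
t 2.33 tcp box mm [   0.  -150.1  144.4] force box [ 0.2 -0.3  0.6] tq [ 0.05 -0.03 -0.07] grip 0.007
tool y in box [-0. -1.  0.] turn needed deg -0.0 x [ 0. -0. -1.]
```

View pics/scene1.png

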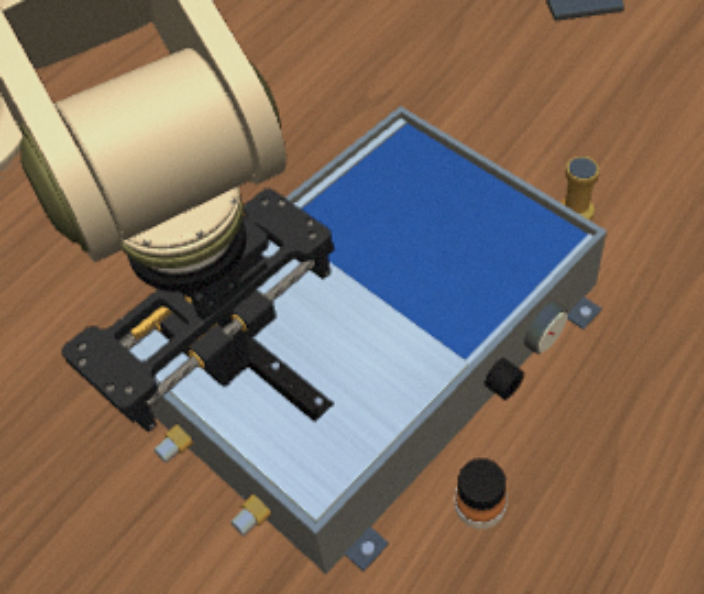

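View pics/wrist1.png

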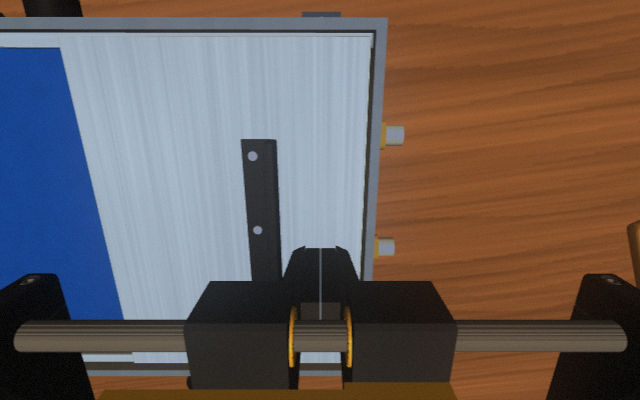

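The closed gripper hangs at box y -150, clear of the rib's -y side, and the wrist view shows sheet between the fingers and the rib. Next: descend, then push.

Call:
apply_moves --pt "15 0 0" --pt "30 0 0" --pt "40 0 0" --pt "45 0 0" --pt "45 -2 0" --pt "45 -5 0" --pt "45 -8 0" --pt "45 -11 0" --pt "45 -14 0" --pt "45 -18 0" --pt "45 -18 0" --turn '[0, 0, 0, 0, 0, 0, 0, 0, 0, 0, 0]'

```text
time: 3.85
tool_pos: [0.5556, -0.0878, 0.0991]
orientation: [-2.744, 1.571, 0.261]
force: [0.6, -1.2, 0.2]
grip_width: 0.006
```

```bash
python3 - <<'E'
from h import *
from station import bot
info()
for n in ["scene","wrist"]:
    c=bot.camera(n); im=c["img"][:,:,::-1]
    if n=="scene": im=cv2.resize(im[100:370,130:450],None,fx=2.2,fy=2.2)
    cv2.imwrite(f"pics/{n}2.png",im)
E
```

```text
t 3.85 tcp box mm [-1.000e-01 -1.318e+02  9.910e+01] force box [ 0.8 -1.1  0.2] tq [-0.03 -0.04  0.04] grip 0.006
tool y in box [ 0. -1. -0.] turn needed deg 0.01 x [ 0.  0. -1.]
```

View pics/scene2.png

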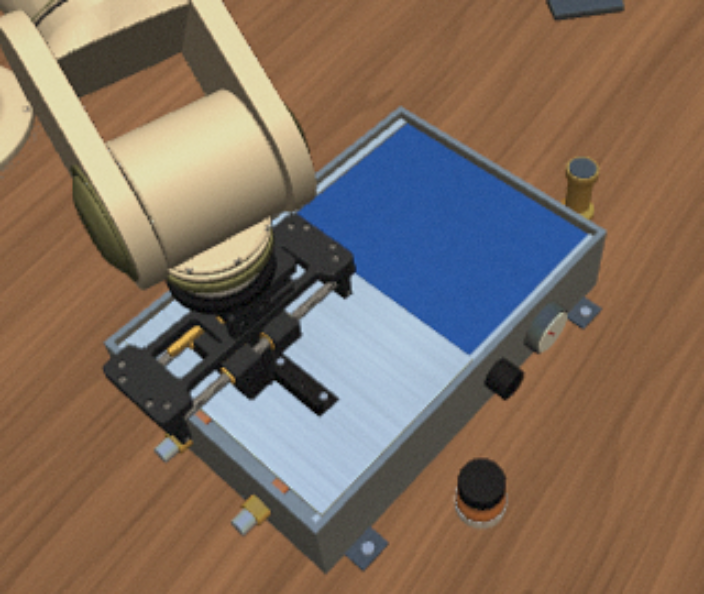

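View pics/wrist2.png

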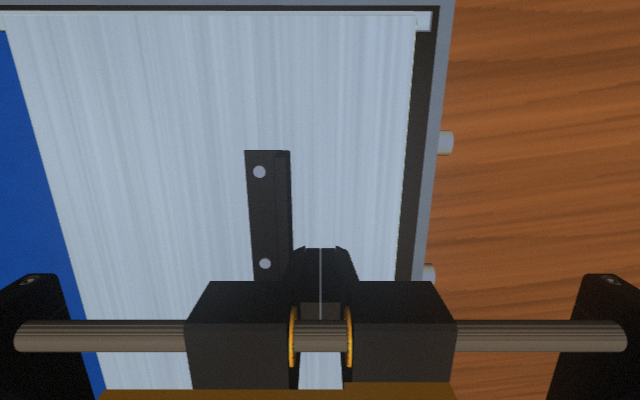

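The cover has started to slide: a gap with copper pipes has opened at the -y end, and it still lies flat. I'll keep pushing.

Call:
apply_moves --pt "0 -4 0" --pt "0 -11 0" --pt "0 -20 0" --pt "0 -30 0" --pt "0 -40 0" --pt "0 -50 0" --pt "0 -60 0" --pt "0 -70 0" --pt "0 -80 0" --pt "0 -90 0" --pt "0 -100 0" --pt "0 -110 0" --pt "0 -120 0" --pt "0 -129 0" --pt "0 -137 0" --pt "0 -144 0" --pt "0 -149 0" --pt "0 -152 0" --pt "0 -154 0" --pt "0 -155 0" --turn '[0, 0, 0, 0, 0, 0, 0, 0, 0, 0, 0, 0, 0, 0, 0, 0, 0, 0, 0, 0]'

```text
time: 6.45
tool_pos: [0.5766, 0.0655, 0.099]
orientation: [0.187, 1.571, -3.091]
force: [1.0, -1.8, 0.5]
grip_width: 0.004
```

```bash
python3 - <<'E'
from h import *
from station import bot
info()
for n in ["scene","wrist","top"]:
    c=bot.camera(n); im=c["img"][:,:,::-1]
    if n=="scene": im=cv2.resize(im[100:370,130:450],None,fx=2.2,fy=2.2)
    if n=="top": im=cv2.resize(im[100:290,240:470],None,fx=3,fy=3)
    cv2.imwrite(f"pics/{n}3.png",im)
E
```

```text
t 6.45 tcp box mm [-0.2 23.  99. ] force box [ 1.2 -1.6  0.5] tq [-0.41  0.05  0.02] grip 0.004
tool y in box [-0. -1.  0.] turn needed deg -0.01 x [-0. -0. -1.]
```

View pics/scene3.png

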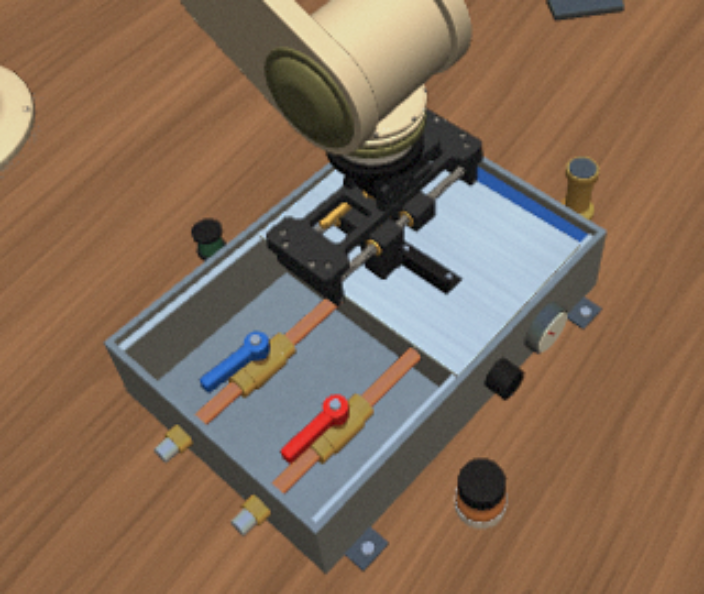

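View pics/wrist3.png

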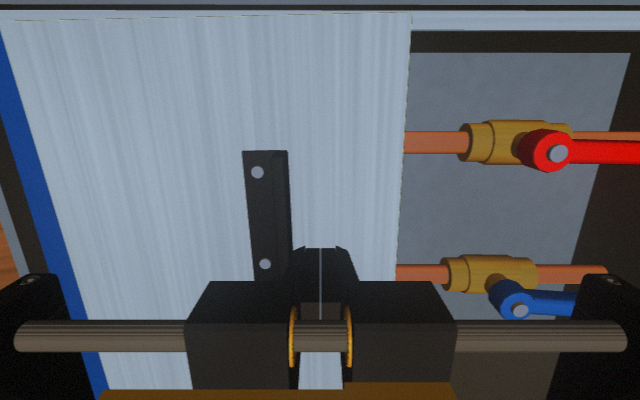

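View pics/top3.png

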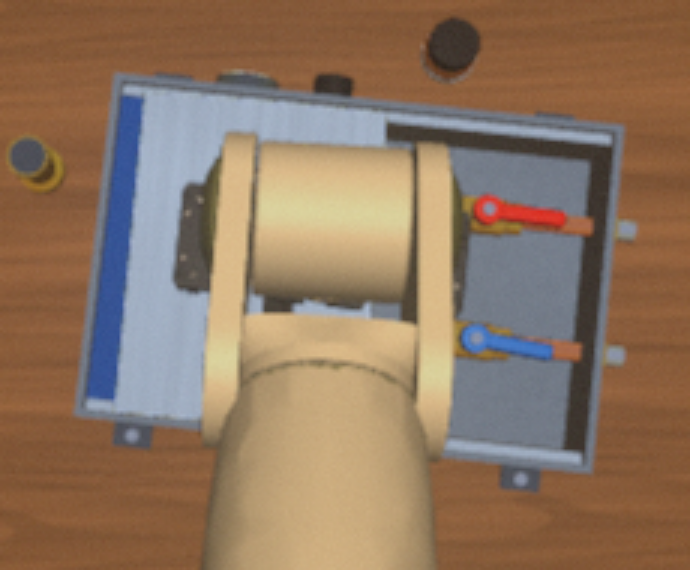

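Red is the valve at x=+57, and the cover lies flat with about 17 mm of blue left. I'll finish slowly.

Call:
apply_moves --pt "0 -2 0" --pt "0 -5 0" --pt "0 -8 0" --pt "0 -11 0" --pt "0 -13 0" --pt "0 -14 0" --pt "0 -15 0" --pt "0 -16 0" --pt "0 -16 0" --turn '[0, 0, 0, 0, 0, 0, 0, 0, 0]'

```text
time: 7.72
tool_pos: [0.5788, 0.0815, 0.099]
orientation: [-1.697, 1.571, 1.308]
force: [0.9, -2.8, -0.1]
grip_width: 0.005
```

```bash
python3 - <<'E'
from h import *
from station import bot
info()
for n in ["scene"]:
    c=bot.camera(n); im=c["img"][:,:,::-1]
    im=cv2.resize(im[140:260,270:420],None,fx=5,fy=5)
    cv2.imwrite(f"pics/{n}4.png",im)
E
```

```text
t 7.72 tcp box mm [-0.2 39.1 99. ] force box [ 1.3 -2.6 -0.1] tq [-0.32 -0.03 -0.  ] grip 0.005
tool y in box [ 0. -1. -0.] turn needed deg 0.0 x [ 0.  0. -1.]
```

View pics/scene4.png

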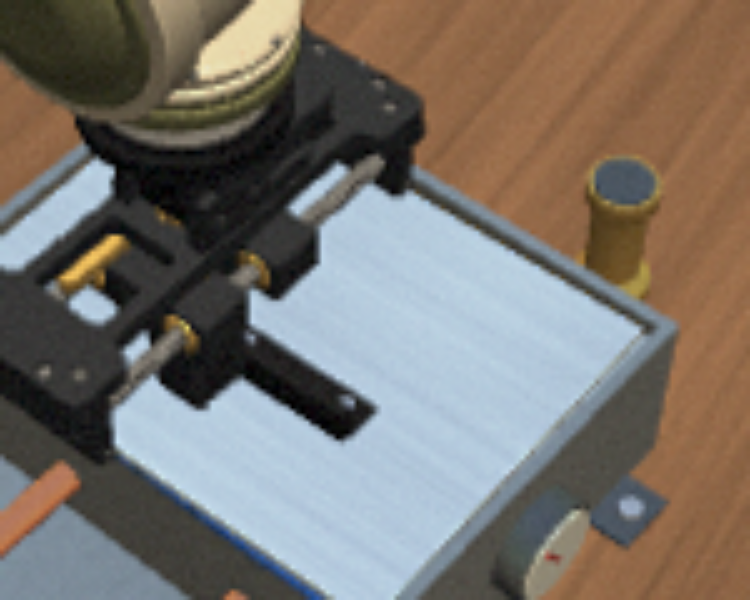

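A few mm of gap remain, so I'll creep forward and watch the force.

Call:
apply_moves --pt "0 -1 0" --pt "0 -2 0" --pt "0 -3 0" --pt "0 -3 0" --turn '[0, 0, 0, 0]'

```text
time: 8.28
tool_pos: [0.5787, 0.0837, 0.099]
orientation: [0.799, 1.569, -2.479]
force: [-4.2, -7.9, 1.8]
grip_width: 0.006
```

```bash
python3 -c "
from h import *
info()"
```

```text
t 8.28 tcp box mm [-0.6 41.2 99. ] force box [-3.1 -8.4  1.8] tq [-1.04  0.57  0.07] grip 0.006
tool y in box [ 0.    -1.     0.002] turn needed deg 0.01 x [-0.002 -0.002 -1.   ]
```

Call:
apply_moves --pt "0 -1 0" --pt "0 -2 0" --pt "0 -2 0" --turn '[0, 0, 0]'

```text
time: 8.65
tool_pos: [0.5784, 0.0847, 0.099]
orientation: [0.81, 1.566, -2.468]
force: [-8.9, -13.0, 5.2]
grip_width: 0.008
```

```bash
python3 - <<'E'
from h import *
from station import bot
info()
for n in ["scene"]:
    c=bot.camera(n); im=c["img"][:,:,::-1]
    im=cv2.resize(im[140:260,270:420],None,fx=5,fy=5)
    cv2.imwrite(f"pics/{n}5.png",im)
E
```

```text
t 8.65 tcp box mm [-1.  42.2 99. ] force box [ -7.  -14.1   5.2] tq [-1.96  1.26  0.1 ] grip 0.008
tool y in box [ 0.    -1.     0.004] turn needed deg 0.02 x [-0.003 -0.004 -1.   ]
```

View pics/scene5.png

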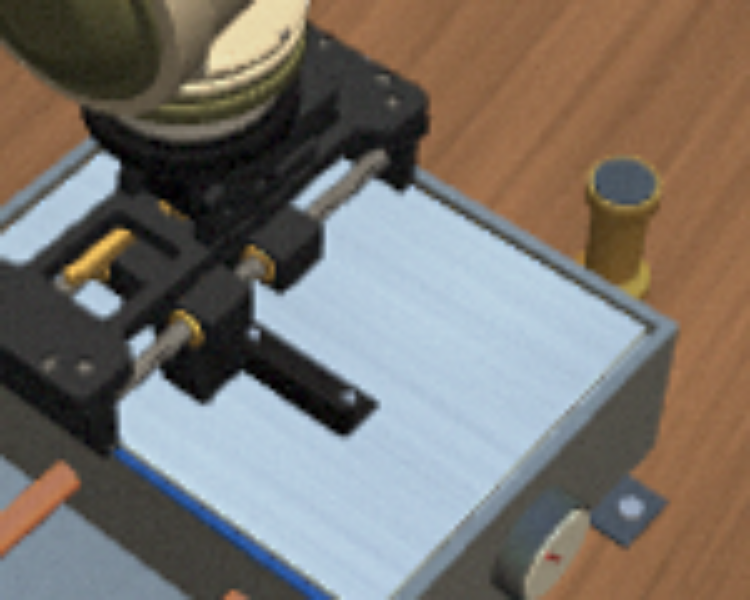

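The force rose to 14 N with the cover halted and no gap at the end wall, so it is at its stop. Back off and rise.

Call:
apply_moves --pt "0 3 0" --pt "0 8 0" --pt "0 14 0" --pt "-10 16 0" --pt "-30 16 0" --pt "-50 16 0" --pt "-70 30 10" --pt "-80 60 20" --pt "-85 100 35" --pt "-85 140 50" --pt "-85 170 60" --pt "-85 180 60" --pt "-85 180 60" --turn '[0, 0, 0, 0, 0, 0, 0, 0, 0, 0, 0, 0, 0]'

```text
time: 10.32
tool_pos: [0.4959, -0.0838, 0.1844]
orientation: [-3.016, 1.57, -0.012]
force: [-0.2, -0.3, -0.1]
grip_width: 0.005
```

```bash
python3 - <<'E'
from h import *
from station import bot
info()
for n in ["scene","top","wrist"]:
    c=bot.camera(n); im=c["img"].copy()
    h=cv2.cvtColor(im,cv2.COLOR_RGB2HSV); H,S,V=h[...,0],h[...,1],h[...,2]
    m=((H<5)|(H>175))&(S>190)&(V>110)
    if n=="top": m[:100]=0; m[290:]=0; m[:,:240]=0; m[:,470:]=0
    if n=="scene": m[:,:130]=0; m[:,420:]=0
    B=blobs(m,10)
    if B:
        st,ce,mm=max(B,key=lambda t:t[0][4]); pts=np.argwhere(mm)[:,::-1].astype(float)
        bp=np.array([w2b(ray(c,p,.068))[:2] for p in pts])*1000
        u,s,vt=np.linalg.svd(bp-bp.mean(0)); d=vt[0]*np.sign(-vt[0][1]); pr=(bp-bp.mean(0))@d
        print(n,st,"mean",bp.mean(0).round(1),"dir",d.round(3),"ends",(bp.mean(0)+d*pr.min()).round(1),(bp.mean(0)+d*pr.max()).round(1),"ang",np.arctan2(-d[0],-d[1]).round(3))
    im=im[:,:,::-1]
    if n=="scene": im=cv2.resize(im[100:370,130:450],None,fx=2.2,fy=2.2)
    if n=="top": im=cv2.resize(im[100:290,240:470],None,fx=3,fy=3)
    cv2.imwrite(f"pics/{n}6.png",im)
E
```

```text
t 10.32 tcp box mm [ -59.8 -136.   184.4] force box [-0.1 -0.3 -0.1] tq [ 0.08  0.08 -0.02] grip 0.005
tool y in box [-0.001 -1.    -0.   ] turn needed deg -0.04 x [ 0.001  0.    -1.   ]
scene [258 280  30  30 241] mean [  57.6 -122. ] dir [-0.022 -1.   ] ends [ 58.4 -87.9] [  56.9 -154.7] ang 0.022
top [398 166  30   9 128] mean [  54.8 -120.4] dir [-0.024 -1.   ] ends [ 55.6 -86.7] [  54.1 -151. ] ang 0.024
wrist [ 254   33   94   33 1658] mean [  55.7 -119.6] dir [-0.026 -1.   ] ends [ 56.6 -87.2] [  54.8 -154.1] ang 0.026
```

View pics/scene6.png

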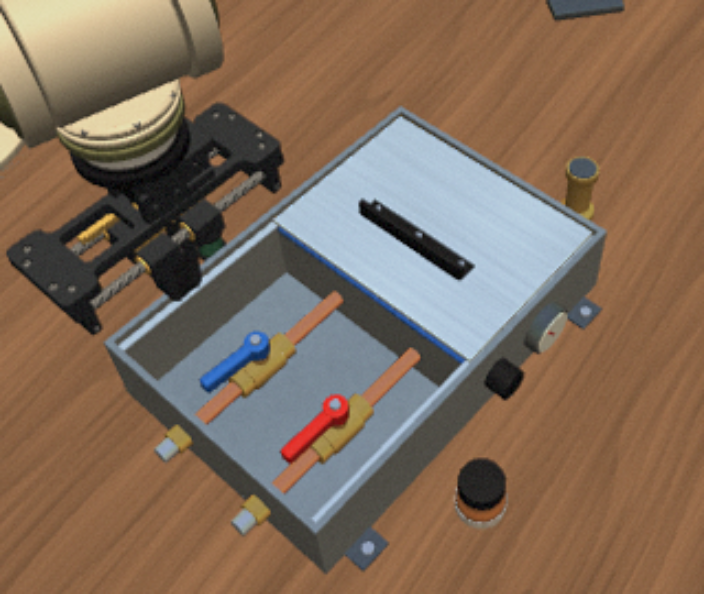

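View pics/wrist6.png

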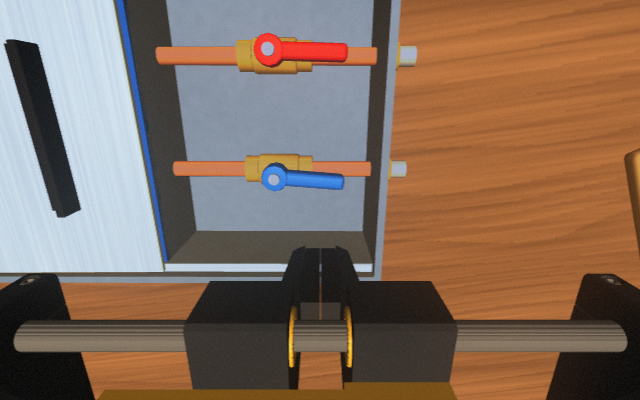

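View pics/top6.png

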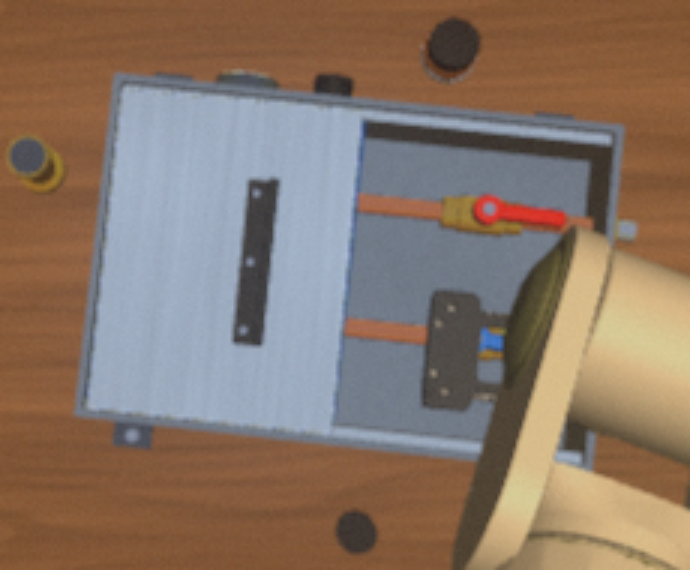

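The cover rests flat against the stop. The red pivot is near box (56.5,-97) mm at 0.025 rad, pointing -y, and blue is at x -38. Next I'll go to the red bar's +x side and work out the sweep.

```bash
python3 - <<'E'
from h import *
print(off([.080,-.143,.184]),off([.080,-.143,.072]))
s0=np.array([80,-143.])
for k,th in enumerate(np.linspace(0,1.6,17)):
    r=30+10*min(th/1.0,1); d=np.array([-np.sin(th),-np.cos(th)]); n=np.array([-np.cos(th),np.sin(th)])
    c=np.array([56.5,-97])+r*d-6*n+np.array([9,-16]); q=c-s0
    print(round(th,2),c.round(1),"tool y,z:",[-q[1].round(1),-q[0].round(1)])
E
```

```text
[ 1.000e-01  8.000e+00 -1.399e+02] [ 112.1    8.1 -139.9]
0.0 [  71.5 -143. ] tool y,z: [np.float64(-0.0), np.float64(8.5)]
0.1 [  68.4 -144.4] tool y,z: [np.float64(1.4), np.float64(11.6)]
0.2 [  65.  -145.6] tool y,z: [np.float64(2.6), np.float64(15.0)]
0.3 [  61.5 -146.3] tool y,z: [np.float64(3.3), np.float64(18.5)]
0.4 [  57.8 -146.7] tool y,z: [np.float64(3.7), np.float64(22.2)]
0.5 [  54.  -146.6] tool y,z: [np.float64(3.6), np.float64(26.0)]
0.6 [  50.1 -146.1] tool y,z: [np.float64(3.1), np.float64(29.9)]
0.7 [  46.3 -145.2] tool y,z: [np.float64(2.2), np.float64(33.7)]
0.8 [  42.4 -143.8] tool y,z: [np.float64(0.8), np.float64(37.6)]
0.9 [  38.7 -141.9] tool y,z: [np.float64(-1.1), np.float64(41.3)]
1.0 [  35.1 -139.7] tool y,z: [np.float64(-3.3), np.float64(44.9)]
1.1 [  32.6 -136.5] tool y,z: [np.float64(-6.5), np.float64(47.4)]
1.2 [  30.4 -133.1] tool y,z: [np.float64(-9.9), np.float64(49.6)]
1.3 [  28.6 -129.5] tool y,z: [np.float64(-13.5), np.float64(51.4)]
1.4 [  27.1 -125.7] tool y,z: [np.float64(-17.3), np.float64(52.9)]
1.5 [  26.  -121.8] tool y,z: [np.float64(-21.2), np.float64(54.0)]
1.6 [  25.3 -117.8] tool y,z: [np.float64(-25.2), np.float64(54.7)]
```

Call:
apply_moves --pt "0 0 -8" --pt "0 2 -25" --pt "0 4 -50" --pt "0 6 -80" --pt "0 7 -110" --pt "0 7 -130" --pt "0 7 -138" --pt "0 7 -140" --pt "10 7 -140" --pt "30 7 -140" --pt "50 7 -140" --pt "70 7 -140" --pt "80 7 -140" --pt "80 7 -140" --turn '[0, 0, 0, 0, 0, 0, 0, 0, 0, 0, 0, 0, 0, 0]'

```text
time: 12.22
tool_pos: [0.6328, -0.1097, 0.1035]
orientation: [-0.21, 1.57, 2.795]
force: [0.5, 0.5, 0.3]
grip_width: 0.008
```

```bash
python3 - <<'E'
from h import *
from station import bot
info(); print(off([.080,-.143,.072]))
for n in ["scene","wrist"]:
    c=bot.camera(n); im=c["img"][:,:,::-1]
    if n=="scene": im=cv2.resize(im[100:370,130:450],None,fx=2.2,fy=2.2)
    cv2.imwrite(f"pics/{n}7.png",im)
E
```

```text
t 12.22 tcp box mm [  79.4 -143.   103.5] force box [0.5 0.5 0.3] tq [ 0.   -0.02  0.05] grip 0.008
tool y in box [-0. -1. -0.] turn needed deg -0.0 x [-0.001  0.    -1.   ]
[31.5  0.  -0.6]
```

View pics/scene7.png

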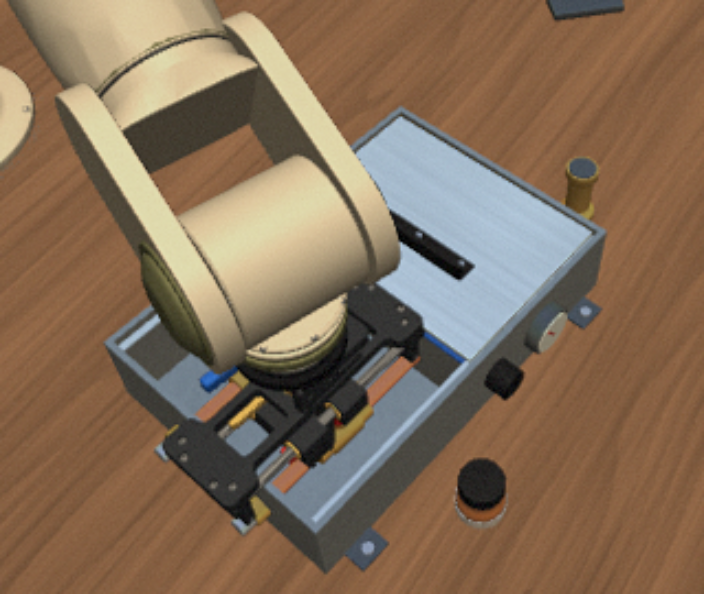

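View pics/wrist7.png

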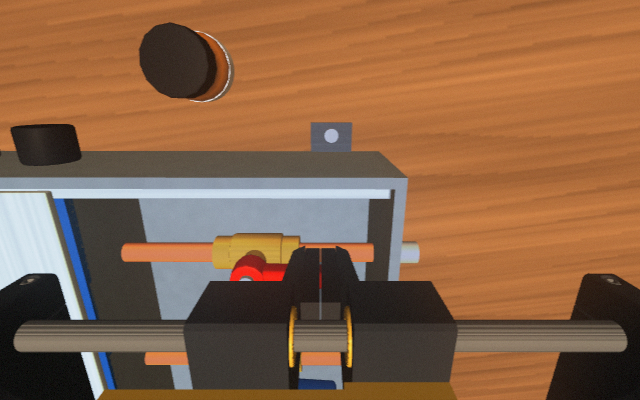

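Call:
apply_moves --pt "6 0 0" --pt "14 0 0" --pt "22 0 0" --pt "28 0 0" --pt "31 0 0" --pt "31 0 0" --turn '[0, 0, 0, 0, 0, 0]'

```text
time: 13.08
tool_pos: [0.6332, -0.1098, 0.0729]
orientation: [-0.159, 1.571, 2.846]
force: [-0.4, 0.8, 0.1]
grip_width: 0.005
```

```bash
python3 - <<'E'
from h import *
from station import bot
info()
for n in ["wrist"]:
    c=bot.camera(n); im=c["img"][:,:,::-1]
    cv2.imwrite(f"pics/{n}8.png",im)
E
```

```text
t 13.07 tcp box mm [  79.8 -143.    72.9] force box [-0.5  0.8  0.1] tq [ 0.03 -0.08  0.04] grip 0.005
tool y in box [ 0. -1. -0.] turn needed deg 0.0 x [-0.  0. -1.]
```

View pics/wrist8.png

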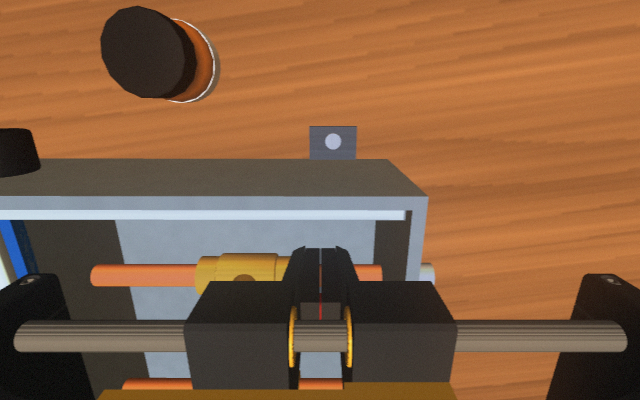

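The fingers are down beside the red bar with no contact force. Now the first half of the sweep.

Call:
apply_moves --pt "0 0 3" --pt "0 0 6" --pt "0 0 9" --pt "0 1.5 12" --pt "0 2.5 15" --pt "0 3.5 18.5" --pt "0 3.5 22" --pt "0 3.5 26" --pt "0 3 30" --pt "0 2 34" --pt "0 1 37.5" --pt "0 1 37.5" --turn '[0, 0, 0, 0, 0, 0, 0, 0, 0, 0, 0, 0]'

```text
time: 14.62
tool_pos: [0.5964, -0.1059, 0.0736]
orientation: [2.959, 1.569, -0.319]
force: [2.9, -0.1, 1.4]
grip_width: 0.006
```

```bash
python3 - <<'E'
from h import *
from station import bot
info()
for n in ["wrist","scene"]:
    c=bot.camera(n); im=c["img"][:,:,::-1]
    if n=="scene": im=cv2.resize(im[100:370,130:450],None,fx=2.2,fy=2.2)
    cv2.imwrite(f"pics/{n}9.png",im)
E
```

```text
t 14.62 tcp box mm [  42.8 -144.2   73.6] force box [2.9 0.3 1.4] tq [-0.06 -0.52 -0.03] grip 0.006
tool y in box [-0. -1.  0.] turn needed deg -0.01 x [ 0.002 -0.    -1.   ]
```

View pics/wrist9.png

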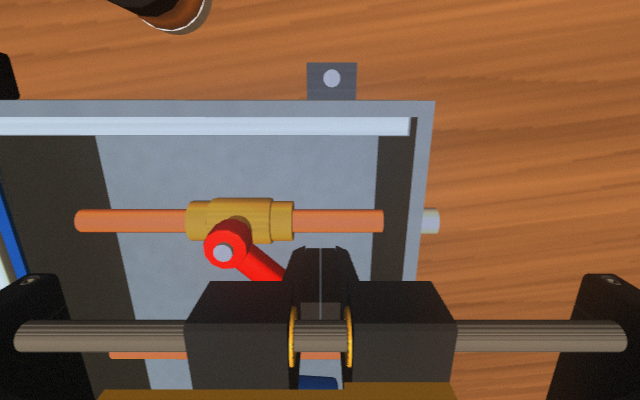

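View pics/scene9.png

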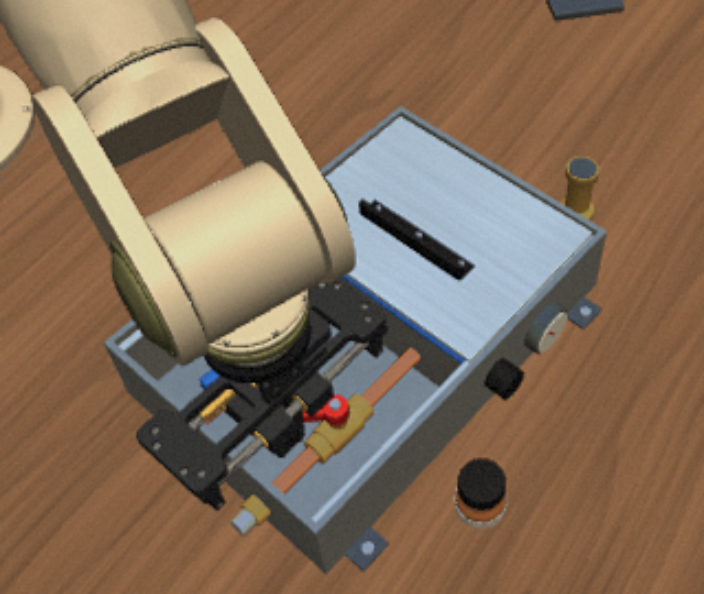

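The handle is at about 0.8 rad and following the fingers. Now the second half.

Call:
apply_moves --pt "0 -1 2" --pt "0 -2 4" --pt "0 -4.5 7.5" --pt "0 -7.5 10" --pt "0 -11 12" --pt "0 -14.5 14" --pt "0 -18 15.5" --pt "0 -20 16" --pt "0 -22 16.5" --pt "0 -24 17" --pt "0 -25 17" --pt "0 -25 17" --turn '[0, 0, 0, 0, 0, 0, 0, 0, 0, 0, 0, 0]'

```text
time: 16.23
tool_pos: [0.5822, -0.0784, 0.0728]
orientation: [-0.215, 1.57, 2.79]
force: [-1.6, -3.5, 0.7]
grip_width: 0.005
```

```bash
python3 - <<'E'
from h import *
from station import bot
info()
for n in ["wrist"]:
    c=bot.camera(n); im=c["img"][:,:,::-1]
    cv2.imwrite(f"pics/{n}10.png",im)
E
```

```text
t 16.23 tcp box mm [  25.  -118.9   72.8] force box [-1.1 -3.7  0.7] tq [-0.43  0.24  0.  ] grip 0.005
tool y in box [ 0. -1. -0.] turn needed deg 0.01 x [-0.001  0.    -1.   ]
```

View pics/wrist10.png

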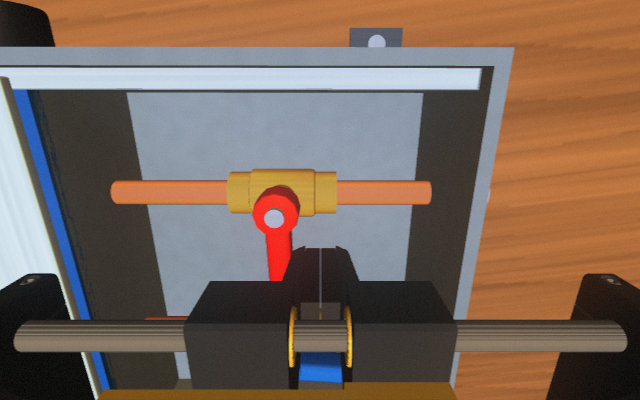

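Nearly shut. I'll press on in small steps until the force shows the hard stop.

Call:
apply_moves --pt "0 -1 0" --pt "0 -2 0" --pt "0 -3 0" --pt "0 -3 0" --turn '[0, 0, 0, 0]'

```text
time: 16.77
tool_pos: [0.5823, -0.0771, 0.0728]
orientation: [1.042, 1.568, -2.237]
force: [-6.0, -12.4, 1.3]
grip_width: 0.003
```

```bash
python3 -c "
from h import *
info()"
```

```text
t 16.77 tcp box mm [  24.9 -117.5   72.8] force box [ -4.2 -13.1   1.3] tq [-1.83  0.78  0.03] grip 0.003
tool y in box [-0.    -1.     0.002] turn needed deg -0.0 x [-0.001 -0.002 -1.   ]
```

13 N, well above friction, so it is at the stop. One more mm to be sure, then retract clear.

Call:
apply_moves --pt "0 -1 0" --pt "0 -1.5 0" --pt "0 -1.5 0" --turn '[0, 0, 0]'

```text
time: 17.15
tool_pos: [0.5823, -0.0768, 0.0728]
orientation: [1.205, 1.566, -2.074]
force: [-6.6, -18.5, 0.6]
grip_width: 0.004
```

```bash
python3 -c "
from h import *
info()"
```

```text
t 17.15 tcp box mm [  24.9 -117.3   72.8] force box [ -4.  -19.3   0.6] tq [-2.86  1.08  0.04] grip 0.004
tool y in box [-0.    -1.     0.004] turn needed deg -0.01 x [-0.002 -0.004 -1.   ]
```

Call:
apply_moves --pt "0 3 0" --pt "0 8 0" --pt "0 13 0" --pt "-10 15 0" --pt "-30 15 0" --pt "-60 15 0" --pt "-90 15 0" --pt "-120 30 30" --pt "-130 60 70" --pt "-130 90 110" --pt "-130 120 140" --pt "-130 140 160" --pt "-130 145 165" --pt "-130 145 165" --turn '[0, 0, 0, 0, 0, 0, 0, 0, 0, 0, 0, 0, 0, 0]'

```text
time: 18.9
tool_pos: [0.4002, -0.1952, 0.2034]
orientation: [2.943, 1.57, -0.336]
force: [-0.0, -0.2, 0.2]
grip_width: 0.006
```

```bash
python3 - <<'E'
from h import *
from station import bot
info()
for n in ["scene","top","wrist"]:
    c=bot.camera(n); im=c["img"].copy()
    h=cv2.cvtColor(im,cv2.COLOR_RGB2HSV); H,S,V=h[...,0],h[...,1],h[...,2]
    for col,m in (("red",((H<5)|(H>175))&(S>190)&(V>110)),("blue",(H>100)&(H<116)&(S>150)&(V>120))):
        m=m.copy()
        if n=="top": m[:100]=0; m[290:]=0; m[:,:365]=0; m[:,470:]=0
        if n=="scene": m[:,:200]=0; m[:,420:]=0; m[:230]=0
        B=[b for b in blobs(m,10)]
        if B:
            st,ce,mm=max(B,key=lambda t:t[0][4]); pts=np.argwhere(mm)[:,::-1].astype(float)
            bp=np.array([w2b(ray(c,p,.068))[:2] for p in pts])*1000
            u,s,vt=np.linalg.svd(bp-bp.mean(0)); d=vt[0]
            print(n,col,st,"mean",bp.mean(0).round(1),"dir",d.round(3))
    im=im[:,:,::-1]
    if n=="scene": im=cv2.resize(im[100:370,130:450],None,fx=2.2,fy=2.2)
    if n=="top": im=cv2.resize(im[100:290,240:470],None,fx=3,fy=3)
    cv2.imwrite(f"pics/{n}11.png",im)
E
```

```text
t 18.9 tcp box mm [-139.3 -259.4  203.4] force box [-0.  -0.2  0.2] tq [ 0.07 -0.04  0.01] grip 0.006
tool y in box [-0. -1.  0.] turn needed deg -0.02 x [ 0.001 -0.    -1.   ]
scene red [259 266  29  27 207] mean [ 36.9 -98.7] dir [ 1.    -0.015]
scene blue [221 251  31  25 191] mean [ -39.6 -120.9] dir [-0.082 -0.997]
top red [398 166   9  29 114] mean [ 32.3 -96.2] dir [-1.    -0.001]
top blue [394 209  30  11 124] mean [ -41.3 -119.2] dir [-0.066 -0.998]
wrist red [ 97   0  18  21 320] mean [  6.3 -98.3] dir [-0.997  0.08 ]
wrist blue [ 103   60   87   29 1332] mean [ -40.4 -119.3] dir [-0.083 -0.997]
```

View pics/scene11.png

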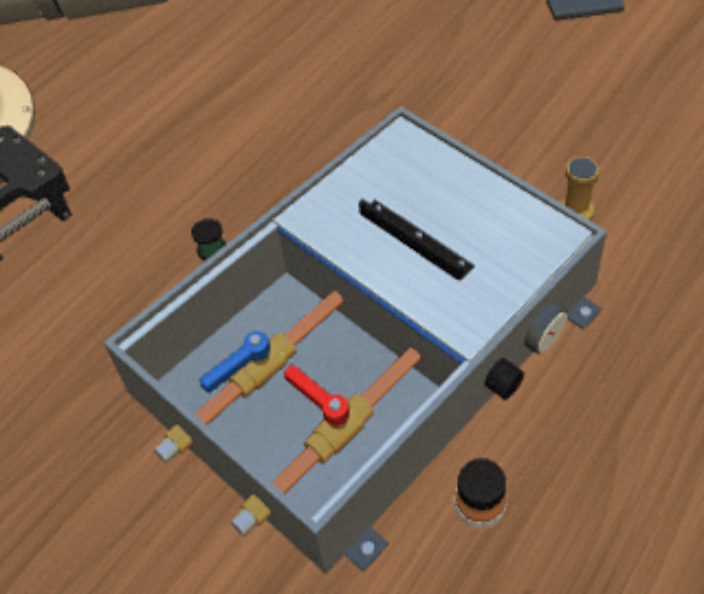

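View pics/top11.png

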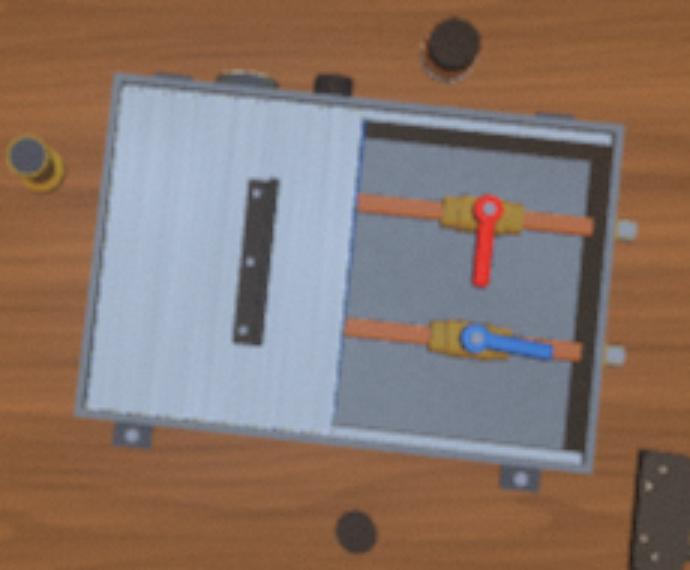

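View pics/wrist11.png

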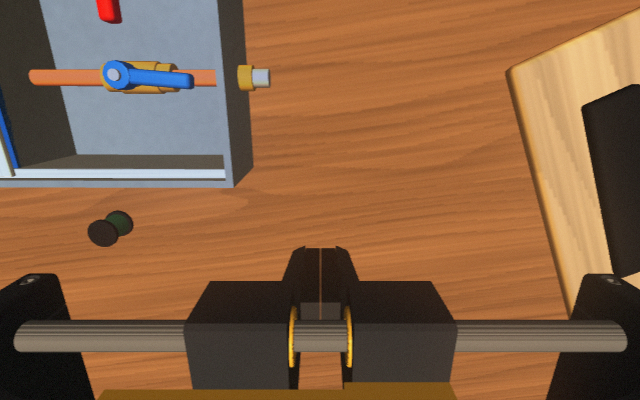

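The red bar points along -x (about 1.57 rad) and blue still sits at about 0.08 rad. The cover is against its stop, the jar, spool and stacker are at the same pixels as before, and the arm is clear.

```bash
python3 -c "
from station import bot
print(bot.hand_in())"
```

```text
the job is handed in; nothing more can be done
None
```

The air to the airbrush is shut off and the job is handed in at about 19 s of the allowed 51 s; the hand-in gives no verdict.

- **Cover:** I pushed it by its rib with the closed fingertips along the runners to its end stop. It halted there and the push force rose to about 14 N. Pictures show it lying flat over the deck, with no gap at the end wall.
- **Red valve:** I pushed the handle clockwise to its hard stop, where the force rose to about 19 N with almost no further movement. The scene and top views put the bar along the box's -x to within about 0.015 rad. The last wrist view gave 0.08 rad, but it shows only a cropped end of the bar, so I gave it no weight.
- **Left alone:** The blue handle reads about 0.07–0.08 rad and looks unchanged in the pictures from before and after; I did not measure its angle beforehand. The jar, spool and stacker look unmoved. The arm ended clear of everything, with no force on the tool.

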